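# Fill a storage jar with nuts from a hand chute

### The job

Lift the steel hand chute by its wooden handle without losing a nut and rest its open nose gently on the rim of the fragile stoneware jar. Then tip the chute, keeping its nose lightly resting on the rim, until all five nuts have slid into the jar; only then take it away and stand the empty chute flat on the counter. Do not press hard on the jar, shove it along or touch it with the hand, and leave the other wares where they are.

Things in the scene. Friction and masses are not known exactly. Their poses are not given: they have to be found in the camera images.
- chute: Open-topped U-shaped sheet-steel hand chute, 240 mm long, 54 mm wide, walls 35 mm high, sheet 3 mm, 0.2 to 0.33 kg. Origin: centre of its underside; x points along it to the open nose (x = +120 mm), z up; the tail (x = -120 mm) is closed. Starts flat on the counter with the five nuts in it; they slide on the steel once it is tipped nose down by some 15 to 25 degrees.
- chute_handle (a point): centre of the chute's wooden cross-bar handle, 61 mm above the underside, midway along it; the bar bridges the walls along y (54 mm), is 14 mm thick in x and spans 48 to 74 mm above the underside. Take it from above, fingers closing along the chute's x. Nuts pass below it.
- chute_nose (a point): middle of the lower edge of the chute's open nose, 120 mm from the handle along x; a nut may catch between the nose and the far wall of the jar's neck and comes free when the chute is drawn back and forth by some 10 mm
- jar: Loose round stoneware jar with a short narrower neck, 92 mm high, 100 mm across the belly, 0.5 to 0.8 kg, open at the top and empty. It stands on a low round wooden stand (130 mm across) fixed to the counter, whose top is 10 to 40 mm above the counter. Origin: centre of its underside, z up. It is fragile: the chute may bear on it with a few newtons, never more than 12 N.
- jar_mouth (a point): centre of the jar's round mouth, level with the flat rim (92 mm above the jar's underside): 74 mm inside and 82 mm outside diameter; the chute's nose fits into it and rests on the near side of the rim, from any direction
- nut1: Nut in its shell, three-sided, 40 mm long, about 26 mm wide and 23 mm high, 12 g, origin in its middle; starts in the chute, one of five in a row
- nut2: Nut in its shell, three-sided, 40 mm long, about 26 mm wide and 23 mm high, 12 g, origin in its middle; starts in the chute, one of five in a row
- nut3: Nut in its shell, three-sided, 40 mm long, about 26 mm wide and 23 mm high, 12 g, origin in its middle; starts in the chute, one of five in a row
- nut4: Nut in its shell, three-sided, 40 mm long, about 26 mm wide and 23 mm high, 12 g, origin in its middle; starts in the chute, one of five in a row
- nut5: Nut in its shell, three-sided, 40 mm long, about 26 mm wide and 23 mm high, 12 g, origin in its middle; starts in the chute, one of five in a row
- jam1: bystander: closed jam jar, 60 mm across, 70 mm high, origin under its centre
- jam2: bystander: closed jam jar like the other
- jarlid: bystander: stoneware lid lying flat on the counter, 86 mm across, 28 mm high with its knob, origin under its centre
- bottle1: bystander: tall bottle, 64 mm across, 200 mm high, origin under its centre
Not all that is in view belongs to the job. There is more than one size of the chute; the one meant has the size given above. What is shaped like the nut3 but white is not meant.

How it is judged:
On the way, in this order (a step that is already met when the one before it is completed fails the run):
1. the chute is lifted clear of the counter with all five nuts in it (height (world z) of chute above 0.04 m and z of nut1 in the frame of chute between 0 and 0.045 m and x of nut1 in the frame of chute between -0.12 and 0.12 m and z of nut2 in the frame of chute between 0 and 0.045 m and x of nut2 in the frame of chute between -0.12 and 0.12 m and z of nut3 in the frame of chute between 0 and 0.045 m and x of nut3 in the frame of chute between -0.12 and 0.12 m and z of nut4 in the frame of chute between 0 and 0.045 m and x of nut4 in the frame of chute between -0.12 and 0.12 m and z of nut5 in the frame of chute between 0 and 0.045 m and x of nut5 in the frame of chute between -0.12 and 0.12 m), for 0.1 s.
2. the chute bears on the jar's rim (0.5 to 10 N for 0.3 s) with all five nuts still in it (contact force between chute and jar between 0.5 and 10 N and z of nut1 in the frame of chute between 0 and 0.045 m and x of nut1 in the frame of chute between -0.12 and 0.12 m and z of nut2 in the frame of chute between 0 and 0.045 m and x of nut2 in the frame of chute between -0.12 and 0.12 m and z of nut3 in the frame of chute between 0 and 0.045 m and x of nut3 in the frame of chute between -0.12 and 0.12 m and z of nut4 in the frame of chute between 0 and 0.045 m and x of nut4 in the frame of chute between -0.12 and 0.12 m and z of nut5 in the frame of chute between 0 and 0.045 m and x of nut5 in the frame of chute between -0.12 and 0.12 m), for 0.3 s.
3. all five nuts are in the jar while the chute still bears on its rim (more than 0.5 N for 0.2 s) (contact force between chute and jar above 0.5 N and horizontal distance between each of nut1, nut2, nut3, nut4, nut5 and jar below 0.046 m and z of nut1 in the frame of jar between 0 and 0.082 m and z of nut2 in the frame of jar between 0 and 0.082 m and z of nut3 in the frame of jar between 0 and 0.082 m and z of nut4 in the frame of jar between 0 and 0.082 m and z of nut5 in the frame of jar between 0 and 0.082 m), for 0.2 s.
At the end, for the whole second after the job is handed in: All five nuts lie inside the jar, below its rim; the jar stands upright at rest on its stand within 20 mm of where it was; the chute stands flat (within 0.08 rad) and at rest on the counter, released (horizontal distance between each of nut1, nut2, nut3, nut4, nut5 and jar below 0.046 m and z of nut1 in the frame of jar between 0 and 0.082 m and z of nut2 in the frame of jar between 0 and 0.082 m and z of nut3 in the frame of jar between 0 and 0.082 m and z of nut4 in the frame of jar between 0 and 0.082 m and z of nut5 in the frame of jar between 0 and 0.082 m and angle between jar's own z axis and vertical below 0.1 rad and distance of jar from where it was at the start of the episode below 0.02 m and linear speed of each of jar, chute below 0.02 m/s and angle between chute's own z axis and vertical below 0.08 rad and height (world z) of chute between -0.004 and 0.006 m); the robot touches nothing.
It fails at once if the chute presses on the jar with more than 12 N (contact force between chute and jar above 12 N).
It fails at once if the jar is shoved more than 20 mm (distance of jar from where it was at the start of the episode above 0.02 m).
It fails at once if the arm or fingers touch the jar (over 0.5 N) (contact force between any of the arm, the fingers and jar above 0.5 N).
It fails at once if a jam jar, the lid or the bottle near them is moved more than 30 mm (distance of any of jam1, jam2, jarlid, bottle1 from where it was at the start of the episode above 0.03 m).
It also fails if it takes over 64 s, if anything falls off the work surface, if the arm or the gripper's body presses on something with over 40 N, if the wrist force passes 120 N, or if a joint passes its speed limit or range.

### The arm

A 6-joint arm with a two-finger parallel gripper is mounted at the origin on the work surface. World frame = base frame: x ahead of the robot, y to its left, z up, the work surface at z = 0. Lengths are in m, angles in rad, forces in N, time in s.
With the tool pointing down it reaches from about 0.15 to 0.775 m from the base axis. Payload 6.1 kg.
Tool frame: the origin (TCP) lies between the finger pads; the fingertips stand 19 mm ahead of it and the grasp point (between the pads) is the TCP; z points along the fingers, y is the line along which they close (so a half turn about z gives the same grasp; the last joint's range is limited). The gripper opens to 85 mm and grips with 20 to 120 N. Pads are 22 mm wide; open, the fingers measure 114 mm over their backs; the gripper's body (76 mm by 85 mm) begins 54 mm behind the grasp point. The pads swing forward as they close: fully open they stand 13 mm farther back than shut.
Start: joints at [-1.22, 0.126, -0.04, 1.405, 0, 1.571], TCP at [0.18, -0.493, 0.25] pointing down, gripper open.
Joint ranges: [-2.72, 2.72], [-0.95, 1.95], [-1.27, 1.35], [-1.78, 2.02], [-1.46, 1.47], [-3.14, 3.14]. Speed limits (rad/s): [2.39, 2.39, 3.01, 3.14, 3.14, 3.14].

### API

Orientations are given as a unit quaternion [w, x, y, z].
In Python, from rig import bot gives the robot as it stands.
- The arm moves only by the shell command python3 -m inch 'ROWS'. ROWS is a JSON object of lists of equal length, an entry for each row: "dp": the shift along the world's x, y, z in units of 25 mm (1.0 is 25 mm), a list of three; "rotation": the turn, a rotation vector about the world's x, y, z in units of 5 degrees (1.0 is 5 degrees), a list of three; "claw": the opening, from -1 (shut) to 1 (fully open), so that 0 is half open. A call has exactly 8 rows; each row is the pose to reach, as a shift and turn from the pose commanded when the call began; what a row does not reach only later rows make up. A row lasts 1/12 s, in which the tool goes at most 41.7 mm and 7.16 degrees, less where a joint would pass 70% of its speed; a pose out of reach is approached as far as the arm can. A call with a gripper value outside its range is refused whole. The fingers move at their own pace and stop on an object; the grip force is fixed at half the most. Time passes only in rows, so rows that repeat a pose let the fingers close, or fill a call up. It gives the time, the measured TCP pose, the force, the opening and the grip force at its end, in the units of the state.
- bot.sense(): the state, without advancing time (a new reading comes with each control period).
- bot.capture(name): name is "side" or "top"; returns a dict with "frame" (384x512x3 uint8, red, green, blue), "mtx" (3x3 intrinsics, pixels), "k1" (the pictures are not rectified: a ray, as slopes to the right and down, at radius r is drawn at 1 + k1 r^2 times it, then the intrinsics apply), "R" (3x3) and "t" (3): a world point X has camera coordinates R X + t. Camera axes: x right, y down, z forward; pixel columns grow to the right and rows downward; lengths in m; the calibration is good to about 2 mm. A picture is of the moment at which its call begins. There is no depth.
- bot.job_done(): hands the job in; it is judged then, once.
The state is a dict: "clock": time; "qpos": joint angles; "dq": joint speeds; "joint_efforts": joint torques, N m; "position": TCP position; "tcp_rot": TCP orientation; "contact_force": force on the tool from outside, world axes, zero at the start; "wrist_torque": the same for the moment, N m; "gripper_width": opening from 0.0 (shut) to 1.0 (fully open); "finger_force": force on a finger pad.
Only numpy, scipy, OpenCV 4.12 (cv2) and the standard library are available. Lean on these libraries where they do the work, as an engineer would, in place of code of your own. Each camera call takes 0.05 s, during which the arm holds its last target. There are 200 camera calls.

## Working session

There is one attempt and no reset: what is moved stays moved. The work goes in short steps, Python scripts to look and compute and a shell command to move; the robot and the scene stay as the last step left them, time stands still between calls to the robot, and variables do not carry over. Pictures are saved under pics/ and viewed, at most 12 in all, crops included, and the job is handed in when it is done.

```bash
ls; mkdir -p pics; python3 - <<'E'
from rig import bot
import cv2,numpy as np
for n in("top","side"):
    c=bot.capture(n); cv2.imwrite(f"pics/{n}0.png",c["frame"][:,:,::-1]); np.savez(f"{n}0.npz",**c)
    print(n,c["mtx"].tolist(),c["k1"],c["R"].round(3).tolist(),c["t"])
s=bot.sense();print(s)
E
```

```text
pics
top [[394.5966418280347, 0.0, 258.0966927443881], [0.0, 394.5966418280347, 188.9916528918944], [0.0, 0.0, 1.0]] 0.02937434589869813 [[-0.005, -1.0, -0.007], [-0.998, 0.005, -0.056], [0.056, 0.007, -0.998]] [0.02878352 0.57961353 1.01495372]
side [[348.81195567155737, 0.0, 256.605397377788], [0.0, 348.81195567155737, 188.55045207667675], [0.0, 0.0, 1.0]] -0.011340833899578356 [[-0.778, -0.627, 0.023], [-0.351, 0.405, -0.844], [0.52, -0.665, -0.536]] [0.46684617 0.26378129 0.55958766]
{'clock': 0.1, 'qpos': array([-1.21998777e+00,  1.26313856e-01, -4.05234414e-02,  1.40538173e+00,
        5.85677326e-05,  1.57077848e+00]), 'dq': array([-0.0011222 ,  0.00031562,  0.00126147,  0.00032138,  0.00058646,
        0.00033724]), 'joint_efforts': array([ 7.75899080e-04, -4.36906600e+01,  3.53605056e+01,  1.37177765e-02,
       -6.73990570e-06,  9.17218813e-06]), 'position': array([ 0.18031786, -0.49269859,  0.24960185]), 'tcp_rot': array([-7.05548268e-04,  9.84654267e-01,  1.74514949e-01, -9.52945526e-05]), 'contact_force': array([ 0.36962206, -0.18362266, -0.50936004]), 'wrist_torque': array([-0.02213935, -0.0438344 ,  0.04625979]), 'finger_force': 0.0, 'gripper_width': 0.9995369761554451}
```

View pics/top0.png

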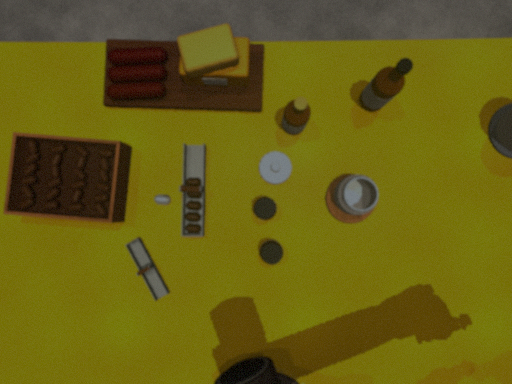

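View pics/side0.png

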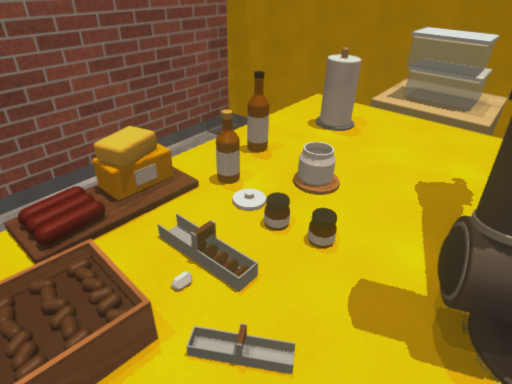

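Candidates in the top view: the large chute at (194,190), 240 mm or so, and a smaller one at (148,268). The white nut decoy is at (162,199). The jar is at (356,193) and the jam jars at (264,208) and (270,251). The large chute fits the description, so I'll check it in one crop.

```bash
cat > h.py <<'E'
import numpy as np,cv2
def ray(c,uv):
    K=c["mtx"];k=float(c["k1"]);d=np.array([k,0,0,0,0.])
    p=cv2.undistortPoints(np.array([[uv]],float),K,d)[0,0]
    R=c["R"];o=-R.T@c["t"];return o,R.T@np.array([p[0],p[1],1])
def onz(c,uv,z):
    o,d=ray(c,uv);return o+d*(z-o[2])/d[2]
def proj(c,X):
    p=c["R"]@np.asarray(X,float)+c["t"];a=p[:2]/p[2];a=a*(1+float(c["k1"])*(a@a));K=c["mtx"]
    return np.array([K[0,0]*a[0]+K[0,2],K[1,1]*a[1]+K[1,2]])
def tri(c1,u1,c2,u2):
    o1,d1=ray(c1,u1);o2,d2=ray(c2,u2)
    s=np.linalg.lstsq(np.c_[d1,-d2],o2-o1,rcond=None)[0]
    a,b=o1+d1*s[0],o2+d2*s[1];return (a+b)/2,np.linalg.norm(a-b)
E
python3 - <<'E'
import cv2,numpy as np
t=cv2.imread("pics/top0.png");s=cv2.imread("pics/side0.png")
a=cv2.resize(t[135:245,160:225],None,fx=5,fy=5,interpolation=cv2.INTER_CUBIC)
b=cv2.resize(s[205:295,145:265],None,fx=3.9,fy=3.9,interpolation=cv2.INTER_CUBIC)
o=np.zeros((560,800,3),np.uint8);o[:a.shape[0],:325]=a;o[:b.shape[0],330:330+b.shape[1]]=b
c=cv2.resize(t[170:220,322:385],None,fx=4,fy=4,interpolation=cv2.INTER_CUBIC);o[355:355+c.shape[0],330:330+c.shape[1]]=c
c=cv2.resize(s[140:192,290:342],None,fx=3.9,fy=3.9,interpolation=cv2.INTER_CUBIC)[:,:];w=min(c.shape[1],800-585);o[355:355+c.shape[0],585:585+w]=c[:,:w]
cv2.imwrite("pics/crop1.png",cv2.convertScaleAbs(o,alpha=1.8))
E
```

```text
(no output)
```

View pics/crop1.png

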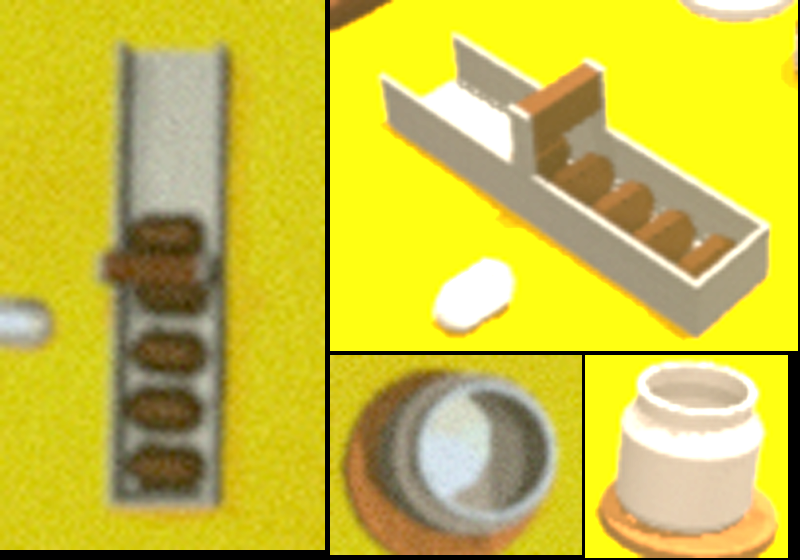

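The crop shows the large chute with five brown nuts. Its open nose points up in the top view (world +x), and its closed tail faces the robot. Its top corners are at (184,144), (205,144), (182,236) and (204,236). The jar's rim centre is near (361,194) in the top view and (319,149) in the side view.

```bash
python3 - <<'E'
import numpy as np,cv2
from h import *
T=dict(np.load("top0.npz"));S=dict(np.load("side0.npz"))
P=[onz(T,u,.035) for u in [(184,144),(205.2,144.4),(182.4,236),(204,236)]]
for p in P: print(p.round(4))
n=(P[0]+P[1])/2;t=(P[2]+P[3])/2;print("len",np.linalg.norm(n-t),"wid",np.linalg.norm(P[0]-P[1]),"ctr",(n+t)/2,"yaw",np.degrees(np.arctan2(*(n-t)[[1,0]])))
# handle bar by colour in top
print("handle", onz(T,(191.7,188.4),.074))
# chute mask
for nm,C in (("top",T),("side",S)):
    f=C["frame"];h=cv2.cvtColor(f,cv2.COLOR_RGB2HSV)
    m=((h[...,1]<90)&(h[...,2]>50)).astype(np.uint8)
    k,l,st,ce=cv2.connectedComponentsWithStats(m)
    for i in range(1,k):
        if st[i,4]>60: print(nm,st[i].tolist(),ce[i].round(1))
print("jar mouth",tri(T,(360.75,194.5),S,(319,149.2)))
for nme,a in(("jam1",(264,208)),("jam2",(270,251))):print(nme,onz(T,a,.07))
print("lid",onz(T,(275,167),.01)); print("bot",onz(T,(293,126),0.05),onz(T,(372,100),.05)); print("stand left/right",onz(T,(327,200),.03))
E
```

```text
[0.6961 0.2168 0.035 ]
[0.6948 0.162  0.035 ]
[0.4596 0.2194 0.035 ]
[0.4593 0.1644 0.035 ]
len 0.23594084697267934 wid 0.05476593296539534 ctr [0.5774494  0.19063262 0.035     ] yaw -0.6076639193710659
handle [0.57877201 0.18953977 0.074     ]
top [0, 0, 512, 42, 19812] [253.1  19. ]
top [203, 78, 24, 7, 98] [214.1  80.5]
top [368, 97, 20, 12, 73] [378.1 102.7]
top [498, 114, 13, 21, 82] [504.3 124.3]
top [491, 138, 21, 20, 154] [502.1 148.1]
top [182, 145, 23, 91, 1296] [193.6 184.1]
top [259, 151, 33, 33, 860] [274.9 167.2]
top [335, 175, 44, 40, 1366] [356.3 194.5]
top [155, 195, 15, 9, 115] [161.9 199.1]
top [126, 239, 42, 60, 821] [147.5 268.5]
side [0, 0, 227, 232, 9750] [ 97.  107.6]
side [412, 27, 87, 20, 1009] [455.8  36. ]
side [316, 54, 45, 76, 2364] [339.2  91.7]
side [409, 58, 83, 26, 1223] [450.7  70. ]
side [404, 79, 77, 31, 1367] [441.4  94.2]
side [232, 114, 36, 29, 650] [252.7 127.1]
side [298, 142, 37, 44, 1339] [316.5 163.4]
side [217, 151, 22, 25, 467] [227.8 163.1]
side [135, 164, 22, 21, 291] [145.3 174. ]
side [233, 189, 34, 21, 569] [248.9 199. ]
side [468, 210, 44, 103, 2988] [492.9 267.7]
side [158, 214, 99, 77, 2263] [208.8 252.7]
side [265, 216, 24, 12, 179] [276.2 222.4]
side [445, 222, 25, 78, 454] [462.2 260.3]
side [309, 231, 26, 15, 190] [320.4 239.5]
side [172, 272, 20, 18, 234] [181.5 280.4]
side [187, 327, 108, 46, 3040] [241.4 349.3]
side [496, 353, 16, 31, 168] [506.6 367.2]
jar mouth (array([ 0.56137946, -0.21954543,  0.09973783]), np.float64(0.001774119683919344))
jam1 [0.52960237 0.01127202 0.07      ]
jam2 [ 0.42416974 -0.00286642  0.07      ]
lid [ 0.63798274 -0.01880278  0.01      ]
bot [ 0.73814347 -0.06388711  0.05      ] [ 0.80334463 -0.26528452  0.05      ]
stand left/right [ 0.5497589  -0.15104118  0.03      ]
```

```bash
python3 -m inch '{"dp":[[1,2,0],[2,3,0],[3,5,0],[4,6,0],[5,7,0],[5,8,0],[5.3,9,0],[5.3,9,0]],"rotation":[[0,0,-1],[0,0,-2],[0,0,-3],[0,0,-4],[0,0,-5],[0,0,-6],[0,0,-7],[0,0,-7]],"claw":[1,1,1,1,1,1,1,1]}'
python3 -m inch '{"dp":[[1,2,0],[2,3,0],[3,5,0],[4,6,0],[5,7,0],[5,8,0],[5.3,9,0],[5.3,9,0]],"rotation":[[0,0,-1],[0,0,-2],[0,0,-3],[0,0,-4],[0,0,-5],[0,0,-6],[0,0,-7],[0,0,-7]],"claw":[1,1,1,1,1,1,1,1]}'
python3 -m inch '{"dp":[[1,2,0],[2,3,0],[3,5,0],[4,6,0],[5,7,-1],[5,8,-1],[5.3,9.3,-2],[5.3,9.3,-2]],"rotation":[[0,0,-1],[0,0,-2],[0,0,-3],[0,0,-4],[0,0,-5],[0,0,-6],[0,0,-8],[0,0,-8]],"claw":[1,1,1,1,1,1,1,1]}'
cat > st.py <<'E'
from rig import bot
import numpy as np
from scipy.spatial.transform import Rotation as R
s=bot.sense();q=s["tcp_rot"]
M=R.from_quat([q[1],q[2],q[3],q[0]]).as_matrix()
np.set_printoptions(precision=4,suppress=True)
print("t",round(s["clock"],2),"pos",s["position"],"toolz",M[:,2],"tooly",M[:,1],"F",s["contact_force"],"M",s["wrist_torque"],"w",round(s["gripper_width"],3),"ff",s["finger_force"],"q",s["qpos"])
E
python3 st.py
```

```text
clock: 0.77
position: [0.3134, -0.2644, 0.2503]
tcp_rot: [-0.001, 0.992, -0.129, -0.0]
contact_force: [-0.1, 0.2, -0.9]
gripper_width: 1.0
finger_force: 0.0
clock: 1.43
position: [0.2967, -0.2512, 0.2498]
tcp_rot: [-0.035, 0.93, -0.367, 0.011]
contact_force: [-0.1, 0.3, 0.4]
gripper_width: 1.002
finger_force: 0.0
clock: 2.1
position: [0.1308, -0.2466, 0.2335]
tcp_rot: [-0.074, 0.807, -0.584, 0.045]
contact_force: [-0.4, 0.3, 0.4]
gripper_width: 0.999
finger_force: 0.0
t 2.1 pos [ 0.1308 -0.2466  0.2335] toolz [ 0.159   0.0667 -0.985 ] tooly [-0.9362 -0.3067 -0.1719] F [-0.3503  0.2545  0.4458] M [-0.0579  0.1791  0.0164] w 0.999 ff 0.0 q [-1.254  -0.3404 -0.4941  1.4312  0.1727  3.1394]
```

Turning −110° drove joint 6 to its limit, so I'll unwind the other way. The grasp will have tool y along +x, and I'll pour from the jar's −y side, which is clear.

```bash
cat > to.py <<'E'
# usage: to.py x y z az tilt  -> dp units, rot units. tool y az (deg) horizontal, tilt = nose-down deg about chute's y
import sys,numpy as np
from rig import bot
from scipy.spatial.transform import Rotation as R
x,y,z,az,tl=map(float,sys.argv[1:6]);s=bot.sense();q=s["tcp_rot"]
C=R.from_quat([q[1],q[2],q[3],q[0]])
# down, tool y along az: columns x,y,z
a=np.radians(az);Y=np.array([np.cos(a),np.sin(a),0]);Z=np.array([0,0,-1.]);D=R.from_matrix(np.c_[np.cross(Y,Z),Y,Z])
left=np.array([-np.sin(a),np.cos(a),0]) # positive turn about it: nose (tool y) goes down
D=R.from_rotvec(left*np.radians(tl))*D
print("dp",((np.array([x,y,z])-s["position"])/.025).round(2),"rot",(np.degrees((D*C.inv()).as_rotvec())/5).round(2))
E
python3 to.py .18 -.4 .25 -70 0
```

```text
dp [ 1.97 -6.14  0.66] rot [-2.06  0.81 18.31]
```

```bash
python3 -m inch '{"dp":[[0.5,-1,0.2],[1,-2,0.4],[1.5,-3,0.6],[2,-4,0.6],[2,-5,0.6],[2,-6,0.6],[2,-6,0.6],[2,-6,0.6]],"rotation":[[-0.1,0.05,1.2],[-0.27,0.1,2.4],[-0.4,0.16,3.6],[-0.54,0.2,4.8],[-0.68,0.27,6],[-0.8,0.3,7.2],[-0.95,0.37,8.4],[-1.03,0.4,9.2]],"claw":[1,1,1,1,1,1,1,1]}'
python3 to.py .30 -.3 .25 -40 0
```

```text
clock: 2.77
position: [0.1818, -0.3979, 0.248]
tcp_rot: [-0.041, 0.975, -0.217, 0.024]
contact_force: [0.2, 0.9, -0.1]
gripper_width: 1.002
finger_force: 0.0
dp [4.73 3.92 0.08] rot [-1.15  0.1  15.01]
```

```bash
python3 -m inch '{"dp":[[0.6,0.5,0],[1.2,1,0],[1.8,1.5,0],[2.4,2,0],[3,2.5,0],[3.6,3,0],[4.2,3.5,0],[4.7,4,0]],"rotation":[[-0.1,0,1.25],[-0.2,0,2.5],[-0.3,0,3.75],[-0.4,0,5],[-0.5,0,6.25],[-0.6,0,7.5],[-0.7,0,8.75],[-0.8,0,10]],"claw":[1,1,1,1,1,1,1,1]}'
python3 to.py .578 .19 .17 -0.6 0
```

```text
clock: 3.43
position: [0.3001, -0.2962, 0.2488]
tcp_rot: [-0.014, 0.976, 0.217, 0.012]
contact_force: [-0.2, -0.1, 0.9]
gripper_width: 0.995
finger_force: 0.0
dp [11.12 19.45 -3.15] rot [-0.44 -0.02 12.87]
```

```bash
python3 -m inch '{"dp":[[0.7,1.2,0],[1.4,2.4,0],[2.1,3.6,0],[2.8,4.8,0],[3.5,6,0],[4.2,7.3,0],[4.9,8.5,0],[5.6,9.7,0]],"rotation":[[0,0,0.8],[-0.1,0,1.6],[-0.1,0,2.4],[-0.15,0,3.2],[-0.2,0,4],[-0.2,0,4.8],[-0.2,0,5.6],[-0.22,0,6.4]],"claw":[1,1,1,1,1,1,1,1]}'
python3 -m inch '{"dp":[[0.7,1.2,0],[1.4,2.4,0],[2.1,3.6,-0.5],[2.8,4.8,-1],[3.5,6,-1.5],[4.2,7.3,-2],[4.9,8.5,-2.5],[5.6,9.7,-3]],"rotation":[[0,0,0.8],[-0.1,0,1.6],[-0.1,0,2.4],[-0.15,0,3.2],[-0.2,0,4],[-0.2,0,4.8],[-0.2,0,5.6],[-0.22,0,6.4]],"claw":[1,1,1,1,1,1,1,1]}' >/dev/null
python3 to.py .578 .19 .061 -0.6 0; python3 st.py
python3 - <<'E'
from rig import bot
import cv2,numpy as np
a=cv2.resize(bot.capture("top")["frame"][100:280,120:320],(400,360)); b=cv2.resize(bot.capture("side")["frame"][80:320,120:320],(400,480))
o=np.zeros((480,800,3),np.uint8);o[:360,:400]=a;o[:,400:]=b
cv2.imwrite("pics/c2.png",cv2.convertScaleAbs(o[...,::-1],alpha=1.6))
E
```

```text
clock: 4.1
position: [0.44, -0.0526, 0.2489]
tcp_rot: [-0.007, 0.879, 0.477, 0.006]
contact_force: [0.6, -1.1, -0.4]
gripper_width: 1.0
finger_force: 0.0
dp [-0.09  0.01 -4.47] rot [ 0.01 -0.02  0.09]
t 4.77 pos [0.5803 0.1898 0.1729] toolz [-0.002  -0.0008 -1.    ] tooly [ 0.9998 -0.0186 -0.002 ] F [-0.0031 -0.8412 -0.0178] M [-0.004  -0.0022 -0.0116] w 1.002 ff 0.0 q [ 0.3161  0.2987  0.0062  1.2805 -0.0001  1.9055]
```

View pics/c2.png

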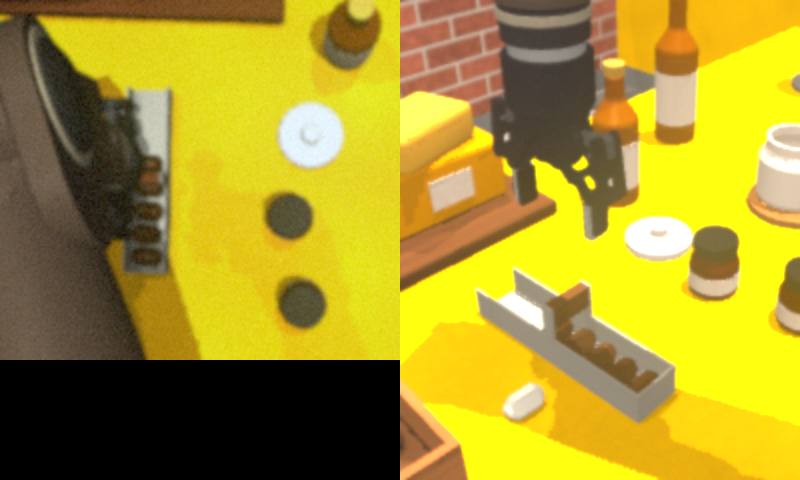

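The fingers straddle the handle bar at side-crop (570,310), in line with the chute. Next I'll descend and grip.

```bash
python3 -m inch '{"dp":[[-0.1,0,-0.7],[-0.1,0,-1.4],[-0.1,0,-2.1],[-0.1,0,-2.8],[-0.1,0,-3.4],[-0.1,0,-4],[-0.1,0,-4.4],[-0.1,0,-4.45]],"rotation":[[0,0,0],[0,0,0],[0,0,0],[0,0,0],[0,0,0],[0,0,0],[0,0,0],[0,0,0]],"claw":[1,1,1,1,1,1,1,0.6]}' 
python3 -m inch '{"dp":[[0,0,0],[0,0,0],[0,0,0],[0,0,0],[0,0,0],[0,0,0],[0,0,0],[0,0,0]],"rotation":[[0,0,0],[0,0,0],[0,0,0],[0,0,0],[0,0,0],[0,0,0],[0,0,0],[0,0,0]],"claw":[0.3,0,-0.3,-0.6,-1,-1,-1,-1]}'
python3 st.py
```

```text
clock: 5.53
position: [0.5758, 0.1874, 0.0606]
tcp_rot: [-0.001, 0.715, 0.699, -0.002]
contact_force: [-1.4, 0.6, 0.2]
gripper_width: 0.883
finger_force: 0.0
clock: 6.2
position: [0.5778, 0.1888, 0.064]
tcp_rot: [0.0, 0.715, 0.699, 0.0]
contact_force: [0.5, -0.7, 6.2]
gripper_width: 0.152
finger_force: 59.6
t 6.2 pos [0.5778 0.1888 0.064 ] toolz [ 0.0006  0.0003 -1.    ] tooly [ 0.9997 -0.0227  0.0006] F [ 0.5387 -0.6957  6.22  ] M [-0.0693 -0.0788 -0.0122] w 0.152 ff 59.55994784832001 q [ 0.3157  0.3389 -0.1831  1.0481  0.0001  1.9093]
```

```bash
python3 -m inch '{"dp":[[0,0,0.1],[0,0,0.4],[0,0,0.8],[0,0,1.3],[0,0,1.9],[0,0,2.4],[0,0,2.8],[0,0,3]],"rotation":[[0,0,0],[0,0,0],[0,0,0],[0,0,0],[0,0,0],[0,0,0],[0,0,0],[0,0,0]],"claw":[-1,-1,-1,-1,-1,-1,-1,-1]}' 
python3 -m inch '{"dp":[[0,0,0.4],[0,0,0.8],[0,0,1.3],[0,0,1.9],[0,0,2.4],[0,0,2.8],[0,0,3],[0,0,3]],"rotation":[[0,0,0],[0,0,0],[0,0,0],[0,0,0],[0,0,0],[0,0,0],[0,0,0],[0,0,0]],"claw":[-1,-1,-1,-1,-1,-1,-1,-1]}' 
python3 st.py
python3 - <<'E'
from rig import bot
import cv2,numpy as np
b=cv2.resize(bot.capture("side")["frame"][40:340,100:400],(600,600))
cv2.imwrite("pics/c3.png",cv2.convertScaleAbs(b[...,::-1],alpha=1.6))
E
python3 to.py .56 -.372 .215 90 0
```

```text
clock: 6.87
position: [0.5775, 0.1887, 0.1398]
tcp_rot: [-0.0, 0.715, 0.699, 0.0]
contact_force: [-0.6, 0.2, -2.5]
gripper_width: 0.151
finger_force: 58.5
clock: 7.53
position: [0.5775, 0.1887, 0.2142]
tcp_rot: [-0.0, 0.715, 0.699, 0.0]
contact_force: [0.5, 0.0, -2.6]
gripper_width: 0.148
finger_force: 58.6
t 7.53 pos [0.5775 0.1887 0.2142] toolz [ 0.0003  0.0003 -1.    ] tooly [ 0.9997 -0.0228  0.0003] F [ 0.4689  0.0263 -2.6423] M [-0.0538 -0.0807 -0.0282] w 0.148 ff 58.56001675128937 q [0.3157 0.285  0.0783 1.3638 0.0002 1.9094]
dp [ -0.69 -22.42   0.07] rot [ 1.000e-02 -1.000e-02  1.826e+01]
```

View pics/c3.png

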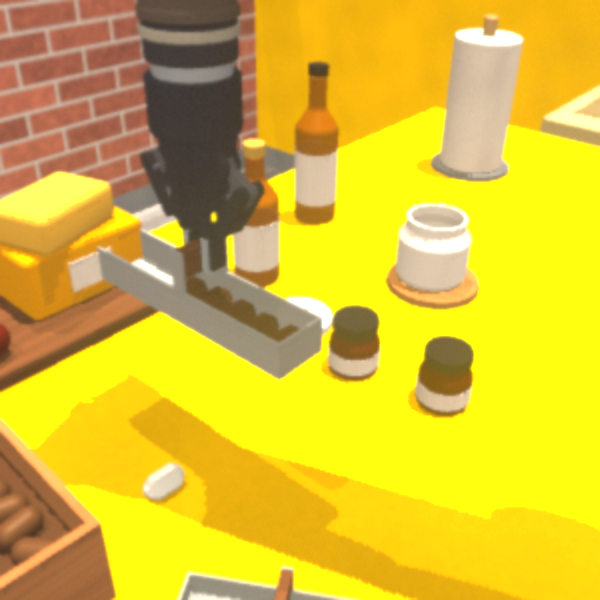

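The chute hangs level, and the nuts are still in it at crop (200–290, 290–330). I'll carry it gently, pulling back from the bottle first and raising it a little.

```bash
python3 -m inch '{"dp":[[-0.1,-0.1,0.1],[-0.3,-0.3,0.3],[-0.6,-0.6,0.5],[-1,-1,0.8],[-1.5,-1.5,1.1],[-2,-2.1,1.3],[-2.5,-2.8,1.4],[-2.9,-3.6,1.5]],"rotation":[[0,0,0.1],[0,0,0.3],[0,0,0.6],[0,0,1],[0,0,1.4],[0,0,1.9],[0,0,2.5],[0,0,3.1]],"claw":[-1,-1,-1,-1,-1,-1,-1,-1]}' >/dev/null
python3 -m inch '{"dp":[[-0.3,-0.9,0],[-0.5,-1.8,0],[-0.6,-2.7,0],[-0.7,-3.6,0],[-0.7,-4.5,0],[-0.7,-5.4,0],[-0.7,-6.3,0],[-0.7,-7.2,0]],"rotation":[[0,0,0.7],[0,0,1.4],[0,0,2.1],[0,0,2.9],[0,0,3.6],[0,0,4.3],[0,0,5.1],[0,0,5.8]],"claw":[-1,-1,-1,-1,-1,-1,-1,-1]}' >/dev/null
python3 -m inch '{"dp":[[0,-0.9,0],[0,-1.8,0],[0,-2.7,0],[0,-3.6,0],[0,-4.5,0],[0.1,-5.4,0],[0.3,-6.3,0],[0.6,-7.2,0]],"rotation":[[0,0,0.7],[0,0,1.4],[0,0,2.1],[0,0,2.9],[0,0,3.6],[0,0,4.3],[0,0,5.1],[0,0,5.8]],"claw":[-1,-1,-1,-1,-1,-1,-1,-1]}' >/dev/null
python3 -m inch '{"dp":[[0.4,-0.9,0],[0.8,-1.7,0],[1.2,-2.4,0],[1.6,-3,0],[1.9,-3.5,0],[2.1,-3.9,0],[2.2,-4.2,0],[2.3,-4.4,0]],"rotation":[[0,0,0.7],[0,0,1.3],[0,0,1.9],[0,0,2.4],[0,0,2.8],[0,0,3.1],[0,0,3.4],[0,0,3.6]],"claw":[-1,-1,-1,-1,-1,-1,-1,-1]}'
python3 st.py
python3 - <<'E'
from rig import bot
import cv2,numpy as np
for n in("top","side"):
    c=bot.capture(n); np.savez(f"{n}1.npz",**c)
a=np.load("top1.npz")["frame"][130:280,300:450];b=np.load("side1.npz")["frame"][60:260,250:450]
o=np.zeros((400,800,3),np.uint8);o[:,:400]=cv2.resize(a,(400,400),interpolation=cv2.INTER_CUBIC);o[:,400:]=cv2.resize(b,(400,400),interpolation=cv2.INTER_CUBIC)
cv2.imwrite("pics/c4.png",cv2.convertScaleAbs(o[...,::-1],alpha=1.6))
E
```

```text
clock: 10.25
position: [0.559, -0.3722, 0.2497]
tcp_rot: [-0.001, -0.002, 1.0, -0.0]
contact_force: [0.6, 0.4, -2.7]
gripper_width: 0.15
finger_force: 58.6
t 10.25 pos [ 0.559  -0.3722  0.2497] toolz [-0.0011 -0.0007 -1.    ] tooly [-0.0046  1.     -0.0007] F [ 0.5688  0.4083 -2.7275] M [ 0.0493 -0.0132 -0.0038] w 0.15 ff 58.60029995441437 q [-0.587   0.4181  0.3421  1.4953 -0.0012 -0.5916]
```

View pics/c4.png

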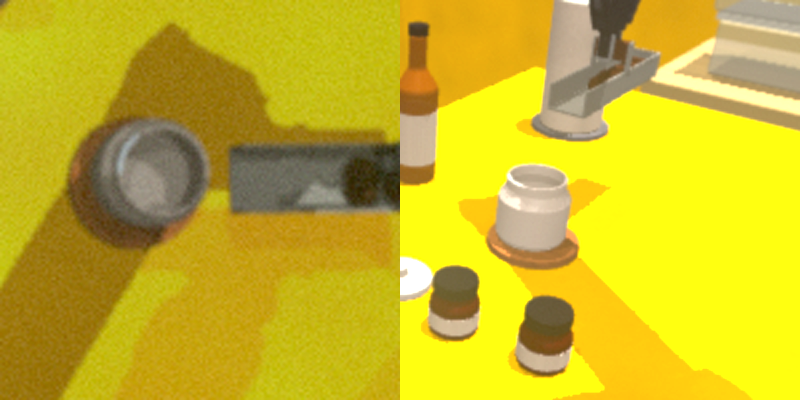

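```bash
python3 - <<'E'
from h import *
T=dict(np.load("top1.npz"));S=dict(np.load("side1.npz"))
for tu in((360.4,191.8),(360.4,193)):
  for su in((317.8,148.2),(318.4,148.6)): print(tri(T,tu,S,su))
for x,y,z in((.566,-.222,.104),(.566,-.222,.114),(.562,-.22,.104)):
  a=np.linspace(0,6.283,24)
  for C in(T,S):
    p=np.array([proj(C,(x+.041*np.cos(t),y+.041*np.sin(t),z)) for t in a]);print((x,y,z),p.min(0).round(1),p.max(0).round(1))
# stand: reddish-brown extents; jar mask extents
for C,(r0,r1,c0,c1) in((T,(160,230,320,390)),(S,(135,200,285,350))):
  h=cv2.cvtColor(C["frame"],cv2.COLOR_RGB2HSV)[r0:r1,c0:c1].astype(int)
  m=(h[...,1]<90)&(h[...,2]>30);v=np.argwhere(m);print("jar",v.min(0)+[r0,c0],v.max(0)+[r0,c0])
  for r in range(0,r1-r0,3):
    w=np.flatnonzero(m[r]);
    if len(w):print(r+r0,w.min()+c0,w.max()+c0,end=" | ")
  print()
E
```

```text
(array([ 0.56663083, -0.21914851,  0.10120358]), np.float64(0.0008805710112889161))
(array([ 0.56597876, -0.21987781,  0.09996845]), np.float64(0.0025256127800340586))
(array([ 0.56478169, -0.2182351 ,  0.1021079 ]), np.float64(0.001578377395018669))
(array([ 0.56413091, -0.21896757,  0.10086865]), np.float64(6.0061513014779745e-05))
(0.566, -0.222, 0.104) [344.8 175. ] [379.3 209.2]
(0.566, -0.222, 0.104) [303.3 140.6] [333.8 153.8]
(0.566, -0.222, 0.114) [345.7 174.6] [380.6 209.2]
(0.566, -0.222, 0.114) [303.7 137.4] [334.3 150.3]
(0.562, -0.22, 0.104) [344.  176.7] [378.5 210.9]
(0.562, -0.22, 0.104) [304.2 141.3] [334.7 154.5]
jar [175 335] [214 389]
175 352 359 | 178 345 368 | 181 341 372 | 184 339 374 | 187 337 389 | 190 336 389 | 193 335 389 | 196 335 389 | 199 335 389 | 202 336 389 | 205 337 389 | 208 341 389 | 211 345 367 | 214 353 361 | 
jar [142 298] [185 334]
144 306 326 | 147 304 331 | 150 304 333 | 153 302 332 | 156 300 333 | 159 300 334 | 162 299 334 | 165 299 333 | 168 299 333 | 171 298 332 | 174 298 332 | 177 299 332 | 180 302 330 | 183 306 326 |
```

```bash
python3 - <<'E'
from h import *
T=dict(np.load("top1.npz"))
print(onz(T,(386,184.5),.2207),onz(T,(386,209.8),.2207))
E
python3 to.py .566 -.338 .193 90 10
```

```text
[ 0.57624019 -0.2421868   0.2207    ] [ 0.52355309 -0.24096498  0.2207    ]
dp [ 0.27  1.36 -2.27] rot [-1.99 -0.01 -0.03]
```

```bash
python3 - <<'E'
from h import *
T=dict(np.load("top1.npz"))
h=cv2.cvtColor(T["frame"],cv2.COLOR_RGB2HSV).astype(int)
m=h[...,1]<110
for c in range(384,450,6):
    w=np.flatnonzero(m[176:225,c])+176
    if len(w):print(c,w.min(),w.max(),onz(T,(c,(w.min()+w.max())/2),.2).round(4)[:2])
print(proj(T,(.559,-.3722,.25)),proj(T,(.559,-.252,.187)))
E
```

```text
390 185 208 [ 0.5519 -0.2566]
396 185 208 [ 0.5519 -0.2693]
402 185 208 [ 0.5518 -0.282 ]
408 185 208 [ 0.5517 -0.2946]
414 185 208 [ 0.5517 -0.3073]
420 185 209 [ 0.5506 -0.3199]
426 185 209 [ 0.5505 -0.3325]
432 184 209 [ 0.5515 -0.3451]
438 185 208 [ 0.5515 -0.3577]
444 185 209 [ 0.5503 -0.3702]
[456.55667989 191.76442648] [385.81061607 193.46471111]
```

```bash
python3 -m inch '{"dp":[[0.1,0.1,-0.1],[0.2,0.3,-0.4],[0.3,0.5,-0.8],[0.4,0.8,-1.2],[0.5,1,-1.6],[0.5,1.2,-2],[0.54,1.3,-2.2],[0.54,1.36,-2.27]],"rotation":[[-0.1,0,0],[-0.3,0,0],[-0.6,0,0],[-0.9,0,0],[-1.3,0,0],[-1.6,0,0],[-1.9,0,0],[-2,0,0]],"claw":[-1,-1,-1,-1,-1,-1,-1,-1]}' >/dev/null
python3 st.py
python3 - <<'E'
from rig import bot
import cv2,numpy as np
for n in("top","side"):
    c=bot.capture(n); np.savez(f"{n}2.npz",**c)
a=np.load("top2.npz")["frame"][150:250,320:420];b=np.load("side2.npz")["frame"][100:200,270:370]
o=np.zeros((400,800,3),np.uint8);o[:,:400]=cv2.resize(a,(400,400),interpolation=cv2.INTER_CUBIC);o[:,400:]=cv2.resize(b,(400,400),interpolation=cv2.INTER_CUBIC)
cv2.imwrite("pics/c5.png",cv2.convertScaleAbs(o[...,::-1],alpha=1.6))
E
```

```text
t 11.02 pos [ 0.5724 -0.3352  0.1925] toolz [-0.0007 -0.1749 -0.9846] tooly [-0.0052  0.9846 -0.1749] F [ 0.3689 -0.2887 -2.8836] M [0.3557 0.0041 0.0075] w 0.157 ff 58.6894154548645 q [-0.4644  0.3293  0.0805  1.2432 -0.1573 -0.4758]
```

View pics/c5.png

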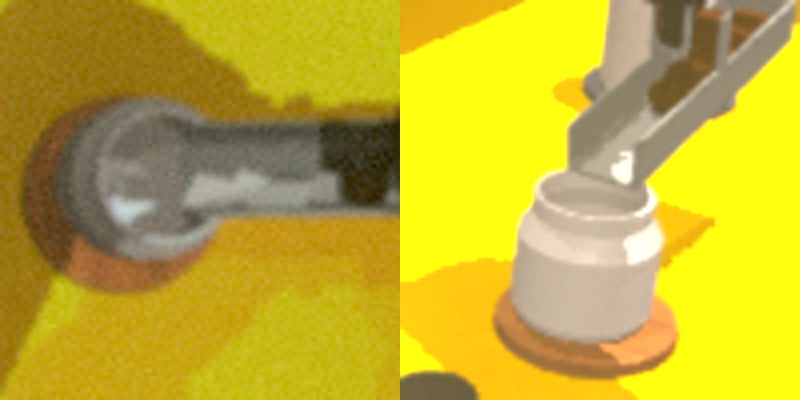

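The chute is centred on the mouth (axis at crop row 165, rim centre about 168), with the nose inside the near rim at column ~188. I'll descend in small steps and watch the force.

```bash
python3 -m inch '{"dp":[[0,0,-0.04],[0,0,-0.08],[0,0,-0.12],[0,0,-0.16],[0,0,-0.2],[0,0,-0.22],[0,0,-0.24],[0,0,-0.24]],"rotation":[[0,0,0],[0,0,0],[0,0,0],[0,0,0],[0,0,0],[0,0,0],[0,0,0],[0,0,0]],"claw":[-1,-1,-1,-1,-1,-1,-1,-1]}' >/dev/null
python3 st.py
python3 -m inch '{"dp":[[0,0,-0.01],[0,0,-0.02],[0,0,-0.03],[0,0,-0.04],[0,0,-0.05],[0,0,-0.06],[0,0,-0.06],[0,0,-0.06]],"rotation":[[0,0,0],[0,0,0],[0,0,0],[0,0,0],[0,0,0],[0,0,0],[0,0,0],[0,0,0]],"claw":[-1,-1,-1,-1,-1,-1,-1,-1]}' >/dev/null
python3 st.py
```

```text
t 11.78 pos [ 0.573  -0.3375  0.1874] toolz [ 0.     -0.175  -0.9846] tooly [-0.0033  0.9846 -0.175 ] F [-0.2369 -0.4127 -2.0867] M [ 0.3619 -0.0722 -0.0376] w 0.149 ff 58.691571950912476 q [-0.4674  0.3323  0.0735  1.232  -0.1569 -0.4769]
t 12.45 pos [ 0.573  -0.3375  0.1861] toolz [ 0.0004 -0.1751 -0.9845] tooly [-0.0033  0.9845 -0.1751] F [-0.6766 -0.3153 -2.5268] M [0.332  0.0059 0.0536] w 0.158 ff 58.69293987751007 q [-0.4672  0.3323  0.0706  1.2289 -0.1568 -0.4769]
```

```bash
D='{"rotation":0}'
python3 -m inch '{"dp":[[0,0,-0.01],[0,0,-0.02],[0,0,-0.03],[0,0,-0.04],[0,0,-0.05],[0,0,-0.06],[0,0,-0.06],[0,0,-0.06]],"rotation":[[0,0,0],[0,0,0],[0,0,0],[0,0,0],[0,0,0],[0,0,0],[0,0,0],[0,0,0]],"claw":[-1,-1,-1,-1,-1,-1,-1,-1]}' >/dev/null
python3 st.py | cut -c1-190
python3 -m inch '{"dp":[[0,0,-0.01],[0,0,-0.02],[0,0,-0.03],[0,0,-0.04],[0,0,-0.05],[0,0,-0.06],[0,0,-0.06],[0,0,-0.06]],"rotation":[[0,0,0],[0,0,0],[0,0,0],[0,0,0],[0,0,0],[0,0,0],[0,0,0],[0,0,0]],"claw":[-1,-1,-1,-1,-1,-1,-1,-1]}' >/dev/null
python3 st.py| cut -c1-190
```

```text
t 13.12 pos [ 0.5731 -0.3376  0.1849] toolz [ 0.0007 -0.1754 -0.9845] tooly [-0.0032  0.9845 -0.1754] F [ 0.4287 -0.6182 -0.1578] M [0.3308 0.0726 0.024 ] w 0.155 ff 59.00357723236084 q [-0.
t 13.78 pos [ 0.5732 -0.3378  0.184 ] toolz [ 0.0014 -0.1761 -0.9844] tooly [-0.003   0.9844 -0.1761] F [-0.3412 -3.0951  5.0819] M [0.2485 0.2241 0.0952] w 0.154 ff 60.03129422664642 q [-0.
```

```bash
python3 -m inch '{"dp":[[0,0,0.02],[0,0,0.04],[0,0,0.04],[0,0,0.04],[0,0,0.04],[0,0,0.04],[0,0,0.04],[0,0,0.04]],"rotation":[[0,0,0],[0,0,0],[0,0,0],[0,0,0],[0,0,0],[0,0,0],[0,0,0],[0,0,0]],"claw":[-1,-1,-1,-1,-1,-1,-1,-1]}' >/dev/null
python3 st.py | cut -c1-190
python3 -c "
import numpy as np
y,z=-.0938,.0825
for p in range(0,31,5):
    f=np.radians(p);print(10+p,p/5,((y*np.cos(f)+z*np.sin(f)-y)/.025).round(2),((z*np.cos(f)-y*np.sin(f)-z)/.025).round(2))"
```

```text
t 14.45 pos [ 0.5731 -0.3375  0.1841] toolz [ 0.0004 -0.1751 -0.9846] tooly [-0.0033  0.9845 -0.1751] F [-1.3553 -0.6673  3.9941] M [0.3165 0.0705 0.0115] w 0.149 ff 59.65722978115082 q [-0.
10 0.0 0.0 0.0
15 1.0 0.3 0.31
20 2.0 0.63 0.6
25 3.0 0.98 0.86
30 4.0 1.35 1.08
35 5.0 1.75 1.28
40 6.0 2.15 1.43
```

```bash
python3 -m inch '{"dp":[[0,0,0.02],[0,0.04,0.08],[0,0.09,0.13],[0,0.15,0.19],[0,0.21,0.25],[0,0.27,0.31],[0,0.3,0.34],[0,0.3,0.34]],"rotation":[[0,0,0],[-0.15,0,0],[-0.3,0,0],[-0.5,0,0],[-0.7,0,0],[-0.9,0,0],[-1,0,0],[-1,0,0]],"claw":[-1,-1,-1,-1,-1,-1,-1,-1]}' >/dev/null
python3 st.py | cut -c1-190
```

```text
t 15.12 pos [ 0.5729 -0.329   0.1924] toolz [-0.     -0.2604 -0.9655] tooly [-0.0047  0.9655 -0.2604] F [-0.1569 -0.4024 -1.0284] M [ 0.6646  0.1275 -0.0135] w 0.152 ff 58.963215351104736 q
```

```bash
python3 -m inch '{"dp":[[0,0.03,0.03],[0,0.09,0.08],[0,0.15,0.13],[0,0.21,0.19],[0,0.27,0.24],[0,0.31,0.28],[0,0.33,0.29],[0,0.33,0.29]],"rotation":[[-0.1,0,0],[-0.25,0,0],[-0.45,0,0],[-0.65,0,0],[-0.8,0,0],[-0.95,0,0],[-1,0,0],[-1,0,0]],"claw":[-1,-1,-1,-1,-1,-1,-1,-1]}' >/dev/null
python3 st.py | cut -c1-190
python3 -m inch '{"dp":[[0,0.03,0.03],[0,0.09,0.07],[0,0.15,0.12],[0,0.21,0.16],[0,0.27,0.2],[0,0.32,0.24],[0,0.35,0.26],[0,0.35,0.26]],"rotation":[[-0.1,0,0],[-0.25,0,0],[-0.45,0,0],[-0.65,0,0],[-0.8,0,0],[-0.95,0,0],[-1,0,0],[-1,0,0]],"claw":[-1,-1,-1,-1,-1,-1,-1,-1]}' >/dev/null
python3 st.py | cut -c1-190
```

```text
t 15.78 pos [ 0.573  -0.3214  0.1999] toolz [ 0.0004 -0.344  -0.939 ] tooly [-0.0038  0.9389 -0.344 ] F [-1.43    0.8587 -1.1716] M [0.7471 0.2462 0.0611] w 0.149 ff 58.95865023136139 q [-0.
t 16.45 pos [ 0.5731 -0.3125  0.2064] toolz [ 0.0006 -0.4243 -0.9055] tooly [-0.0038  0.9055 -0.4243] F [-0.2081  0.3989  0.0485] M [0.8225 0.2056 0.0157] w 0.157 ff 59.00756478309631 q [-0.
```

```bash
python3 -m inch '{"dp":[[0,0.03,0.03],[0,0.09,0.06],[0,0.15,0.1],[0,0.22,0.14],[0,0.28,0.18],[0,0.33,0.21],[0,0.37,0.23],[0,0.37,0.23]],"rotation":[[-0.1,0,0],[-0.25,0,0],[-0.45,0,0],[-0.65,0,0],[-0.8,0,0],[-0.95,0,0],[-1,0,0],[-1,0,0]],"claw":[-1,-1,-1,-1,-1,-1,-1,-1]}' >/dev/null
python3 st.py | cut -c1-190
cat > pic.py <<'E'
import sys
from rig import bot
import cv2,numpy as np
a=bot.capture("top")["frame"][130:260,310:440];b=bot.capture("side")["frame"][70:200,260:390]
o=np.hstack([cv2.resize(i,(400,400),interpolation=cv2.INTER_CUBIC) for i in(a,b)])
cv2.imwrite(sys.argv[1],cv2.convertScaleAbs(o[...,::-1],alpha=1.8))
E
python3 pic.py pics/c6.png
```

```text
t 17.12 pos [ 0.5731 -0.3033  0.212 ] toolz [ 0.0004 -0.5016 -0.8651] tooly [-0.004   0.8651 -0.5016] F [-0.2129  0.9221 -0.3242] M [ 0.9622  0.1223 -0.0318] w 0.154 ff 59.03594791889191 q [
```

View pics/c6.png

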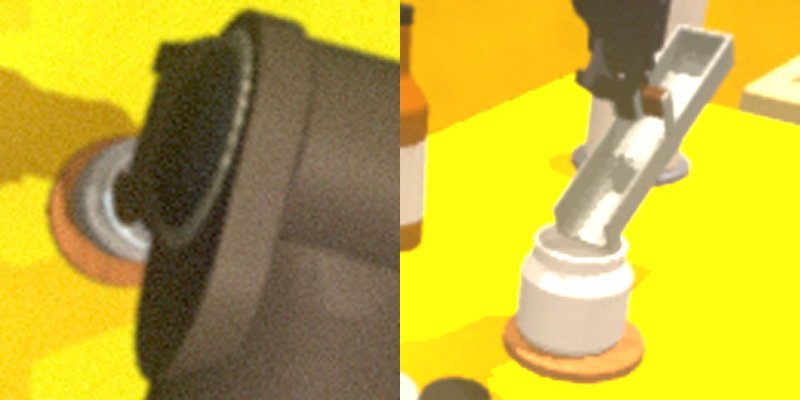

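The chute looks empty, with its floor bare from nose to tail at crop (600,190). No nuts are on the counter. I'll draw the chute back and forth along its own slope to free any caught nut, then hold a light contact.

```bash
python3 -m inch '{"dp":[[0,-0.09,0.05],[0,-0.18,0.1],[0,-0.27,0.15],[0,-0.35,0.2],[0,-0.27,0.15],[0,-0.18,0.1],[0,-0.09,0.05],[0,0,0]],"rotation":[[0,0,0],[0,0,0],[0,0,0],[0,0,0],[0,0,0],[0,0,0],[0,0,0],[0,0,0]],"claw":[-1,-1,-1,-1,-1,-1,-1,-1]}' >/dev/null
python3 st.py | cut -c1-190
python3 -m inch '{"dp":[[0,0.03,0.03],[0,0.09,0.06],[0,0.15,0.1],[0,0.22,0.13],[0,0.28,0.16],[0,0.33,0.18],[0,0.39,0.19],[0,0.39,0.19]],"rotation":[[-0.1,0,0],[-0.25,0,0],[-0.45,0,0],[-0.65,0,0],[-0.8,0,0],[-0.95,0,0],[-1,0,0],[-1,0,0]],"claw":[-1,-1,-1,-1,-1,-1,-1,-1]}' >/dev/null
python3 st.py | cut -c1-190
```

```text
t 17.88 pos [ 0.573  -0.3036  0.212 ] toolz [ 0.0002 -0.5015 -0.8651] tooly [-0.0032  0.8651 -0.5015] F [-0.8742  0.9004 -0.0172] M [ 0.6708  0.1951 -0.0568] w 0.149 ff 59.13175642490387 q [
t 18.55 pos [ 0.5731 -0.2935  0.2168] toolz [ 0.0006 -0.5751 -0.8181] tooly [-0.0039  0.8181 -0.5751] F [-1.2318  0.8407 -0.8723] M [ 1.1054  0.1523 -0.0778] w 0.151 ff 59.049383997917175 q
```

```bash
python3 -m inch '{"dp":[[0,-0.08,0.06],[0,-0.16,0.11],[0,-0.25,0.17],[0,-0.33,0.23],[0,-0.25,0.17],[0,-0.16,0.11],[0,-0.08,0.05],[0,0,-0.01]],"rotation":[[0,0,0],[0,0,0],[0,0,0],[0,0,0],[0,0,0],[0,0,0],[0,0,0],[0,0,0]],"claw":[-1,-1,-1,-1,-1,-1,-1,-1]}' >/dev/null
python3 st.py | cut -c1-190
python3 -m inch '{"dp":[[0,0,-0.01],[0,0,-0.02],[0,0,-0.03],[0,0,-0.03],[0,0,-0.03],[0,0,-0.03],[0,0,-0.03],[0,0,-0.03]],"rotation":[[0,0,0],[0,0,0],[0,0,0],[0,0,0],[0,0,0],[0,0,0],[0,0,0],[0,0,0]],"claw":[-1,-1,-1,-1,-1,-1,-1,-1]}' >/dev/null
python3 st.py | cut -c1-190
python3 - <<'E'
from rig import bot
import cv2,numpy as np
a=bot.capture("top")["frame"][160:225,310:375];b=bot.capture("side")["frame"][75:175,285:385]
o=np.hstack([cv2.resize(i,(400,400),interpolation=cv2.INTER_CUBIC) for i in(a,b)])
cv2.imwrite("pics/c7.png",cv2.convertScaleAbs(o[...,::-1],alpha=1.8))
E
```

```text
t 19.22 pos [ 0.573  -0.2939  0.2166] toolz [ 0.0002 -0.5751 -0.8181] tooly [-0.0032  0.8181 -0.5751] F [-2.215   1.3024  1.2207] M [ 0.7583  0.3399 -0.0996] w 0.154 ff 59.18844938278198 q [
t 19.88 pos [ 0.573  -0.2939  0.2158] toolz [ 0.0003 -0.5746 -0.8184] tooly [-0.0034  0.8184 -0.5746] F [-1.2577  2.4399 -0.9694] M [ 1.4549  0.3588 -0.1044] w 0.157 ff 59.364527463912964 q
```

View pics/c7.png

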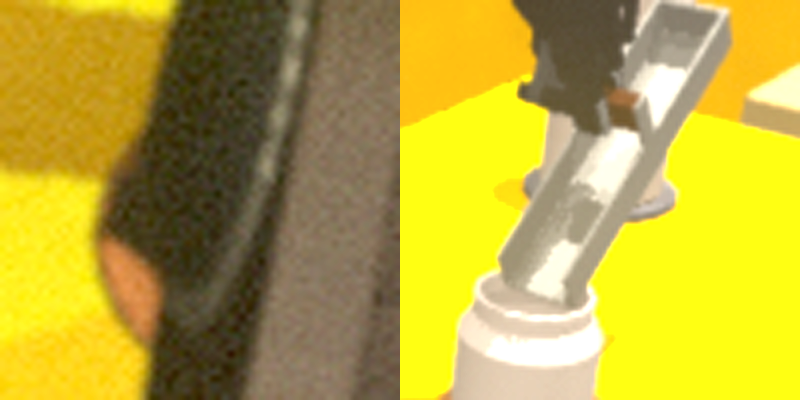

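The chute is empty and has borne on the rim with about 2 N for over a second. I'll draw it off along its slope, level it, and look into the jar before putting it down.

```bash
python3 -m inch '{"dp":[[0,-0.1,0.09],[0,-0.3,0.25],[0,-0.55,0.45],[0,-0.8,0.65],[0,-1.1,0.9],[0,-1.4,1.15],[0,-1.7,1.4],[0,-2,1.6]],"rotation":[[0,0,0],[0,0,0],[0,0,0],[0,0,0],[0,0,0],[0,0,0],[0,0,0],[0,0,0]],"claw":[-1,-1,-1,-1,-1,-1,-1,-1]}' >/dev/null
python3 -m inch '{"dp":[[0,-0.3,0.1],[0,-0.6,0.2],[0,-0.9,0.3],[0,-1.2,0.3],[-0.3,-1.6,0.3],[-0.6,-2,0.3],[-0.9,-2.3,0.3],[-1,-2.5,0.3]],"rotation":[[0.5,0,0],[1.3,0,0],[2.3,0,0],[3.4,0,0],[4.6,0,0],[5.7,0,0],[6.6,0,0],[7,0,0]],"claw":[-1,-1,-1,-1,-1,-1,-1,-1]}' >/dev/null
python3 st.py
python3 - <<'E'
from rig import bot
import cv2,numpy as np
T=bot.capture("top")["frame"];S=bot.capture("side")["frame"]
print([cv2.phaseCorrelate(np.load("side0.npz")["frame"][140:192,290:342].mean(2),S[140:192,290:342].mean(2).astype(float))])
a=T[160:225,325:390];b=S[60:200,260:400]
o=np.hstack([cv2.resize(i,(400,400),interpolation=cv2.INTER_CUBIC) for i in(a,b)])
cv2.imwrite("pics/c8.png",cv2.convertScaleAbs(o[...,::-1],alpha=2.2))
E
```

```text
t 21.32 pos [ 0.5466 -0.4096  0.2635] toolz [-0.      0.0006 -1.    ] tooly [-0.0002  1.      0.0006] F [-0.0356 -0.882  -2.0387] M [ 0.0038 -0.0151  0.0044] w 0.153 ff 58.78841578960419 q [-0.6434  0.4469  0.4155  1.5397  0.0004 -0.6436]
[((0.24442073710015322, 0.1363803287034706), 0.6294461222030984)]
```

View pics/c8.png

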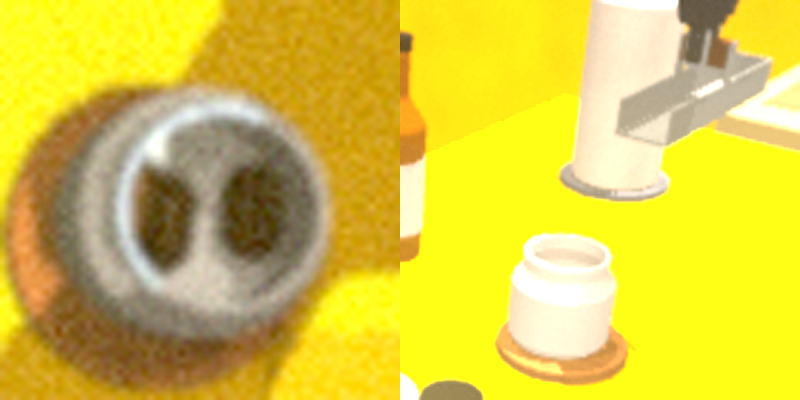

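The jar holds two dark clumps of nuts at crop (165,225) and (265,215), well below the rim. It hasn't moved, and the chute is empty. The measured load fell from about 2.7 N to 2.1 N, which fits five nuts. Next I'll set the chute down on the clear counter.

```bash
python3 -m inch '{"dp":[[-0.4,0,-0.3],[-0.9,0,-0.8],[-1.5,0,-1.4],[-2,0,-2],[-2.5,0,-2.6],[-3,0,-3.2],[-3.4,0,-3.7],[-3.5,0,-4]],"rotation":[[0,0,0],[0,0,0],[0,0,0],[0,0,0],[0,0,0],[0,0,0],[0,0,0],[0,0,0]],"claw":[-1,-1,-1,-1,-1,-1,-1,-1]}' >/dev/null
python3 -m inch '{"dp":[[0,0,-0.4],[0,0,-0.9],[0,0,-1.5],[0,0,-2.1],[0,0,-2.7],[0,0,-3.2],[0,0,-3.5],[0,0,-3.6]],"rotation":[[0,0,0],[0,0,0],[0,0,0],[0,0,0],[0,0,0],[0,0,0],[0,0,0],[0,0,0]],"claw":[-1,-1,-1,-1,-1,-1,-1,-1]}' >/dev/null
python3 st.py|cut -c1-190
python3 -m inch '{"dp":[[0,0,-0.04],[0,0,-0.08],[0,0,-0.12],[0,0,-0.16],[0,0,-0.2],[0,0,-0.22],[0,0,-0.24],[0,0,-0.24]],"rotation":[[0,0,0],[0,0,0],[0,0,0],[0,0,0],[0,0,0],[0,0,0],[0,0,0],[0,0,0]],"claw":[-1,-1,-1,-1,-1,-1,-1,-1]}' >/dev/null
python3 st.py|cut -c1-190
```

```text
t 22.75 pos [ 0.4609 -0.4059  0.072 ] toolz [-0.0007 -0.0009 -1.    ] tooly [-0.0042  1.     -0.0009] F [-0.6539  0.1157 -2.2565] M [ 0.0317 -0.015  -0.0299] w 0.149 ff 58.82358491420746 q [
t 23.42 pos [ 0.4605 -0.4064  0.0673] toolz [ 0.0003 -0.0015 -1.    ] tooly [-0.0033  1.     -0.0015] F [-0.3013  0.0212 -2.8075] M [ 0.0552  0.0014 -0.0104] w 0.156 ff 58.82415533065796 q [
```

```bash
python3 -m inch '{"dp":[[0,0,-0.02],[0,0,-0.04],[0,0,-0.06],[0,0,-0.08],[0,0,-0.1],[0,0,-0.12],[0,0,-0.12],[0,0,-0.12]],"rotation":[[0,0,0],[0,0,0],[0,0,0],[0,0,0],[0,0,0],[0,0,0],[0,0,0],[0,0,0]],"claw":[-1,-1,-1,-1,-1,-1,-1,-1]}' >/dev/null
python3 st.py|cut -c1-190
python3 -m inch '{"dp":[[0,0,-0.02],[0,0,-0.04],[0,0,-0.06],[0,0,-0.08],[0,0,-0.08],[0,0,-0.08],[0,0,-0.08],[0,0,-0.08]],"rotation":[[0,0,0],[0,0,0],[0,0,0],[0,0,0],[0,0,0],[0,0,0],[0,0,0],[0,0,0]],"claw":[-1,-1,-1,-1,-1,-1,-1,-1]}' >/dev/null
python3 st.py|cut -c1-190
```

```text
t 24.08 pos [ 0.4605 -0.4064  0.0643] toolz [ 0.0003 -0.0014 -1.    ] tooly [-0.0033  1.     -0.0014] F [ 0.6645 -0.0357 -2.3772] M [-0.0328 -0.0279  0.0186] w 0.153 ff 58.899221420288086 q 
t 24.75 pos [ 0.4606 -0.4065  0.064 ] toolz [ 0.0013 -0.0024 -1.    ] tooly [-0.0034  1.     -0.0024] F [-3.1181  1.4879  9.3106] M [0.66   0.7106 0.0214] w 0.156 ff 60.4315459728241 q [-0.7
```

It's on the counter. I'll ease off 1 mm, open, and lift straight up.

```bash
python3 -m inch '{"dp":[[0,0,0.04],[0,0,0.06],[0,0,0.06],[0,0,0.06],[0,0,0.06],[0,0,0.06],[0,0,0.06],[0,0,0.06]],"rotation":[[0,0,0],[0,0,0],[0,0,0],[0,0,0],[0,0,0],[0,0,0],[0,0,0],[0,0,0]],"claw":[-1,-1,-0.6,-0.2,0.2,0.5,0.6,0.6]}'
python3 -m inch '{"dp":[[0,0,0.1],[0,0,0.4],[0,0,1],[0,0,1.7],[0,0,2.4],[0,0,3.2],[0,0,4],[0,0,4.4]],"rotation":[[0,0,0],[0,0,0],[0,0,0],[0,0,0],[0,0,0],[0,0,0],[0,0,0],[0,0,0]],"claw":[0.6,0.6,0.6,0.6,0.6,0.6,0.6,0.6]}'
python3 -m inch '{"dp":[[-0.3,0,0.5],[-0.8,0,1],[-1.4,0,1.5],[-2,0,2],[-2.6,0,2],[-3.2,0,2],[-3.6,0,2],[-3.7,0,2]],"rotation":[[0,0,0],[0,0,0],[0,0,0],[0,0,0],[0,0,0],[0,0,0],[0,0,0],[0,0,0]],"claw":[0.6,0.6,0.6,0.6,0.6,0.6,0.6,0.6]}'
python3 - <<'E'
from rig import bot
import cv2,numpy as np
T=bot.capture("top")["frame"];S=bot.capture("side")["frame"]
a=T[150:350,280:480];b=S[60:260,250:450]
o=np.hstack([cv2.resize(i,(400,400),interpolation=cv2.INTER_CUBIC) for i in(a,b)])
cv2.imwrite("pics/c9.png",cv2.convertScaleAbs(o[...,::-1],alpha=2))
E
```

```text
clock: 25.42
position: [0.4606, -0.4065, 0.0638]
tcp_rot: [0.0, -0.002, 1.0, -0.001]
contact_force: [-0.3, -0.3, 0.2]
gripper_width: 0.803
finger_force: 0.0
clock: 26.08
position: [0.4612, -0.407, 0.1773]
tcp_rot: [0.002, -0.002, 1.0, -0.002]
contact_force: [0.5, -1.1, 0.4]
gripper_width: 0.803
finger_force: 0.0
clock: 26.75
position: [0.3656, -0.4063, 0.224]
tcp_rot: [-0.0, -0.001, 1.0, -0.001]
contact_force: [0.4, 0.3, -0.3]
gripper_width: 0.804
finger_force: 0.0
```

View pics/c9.png

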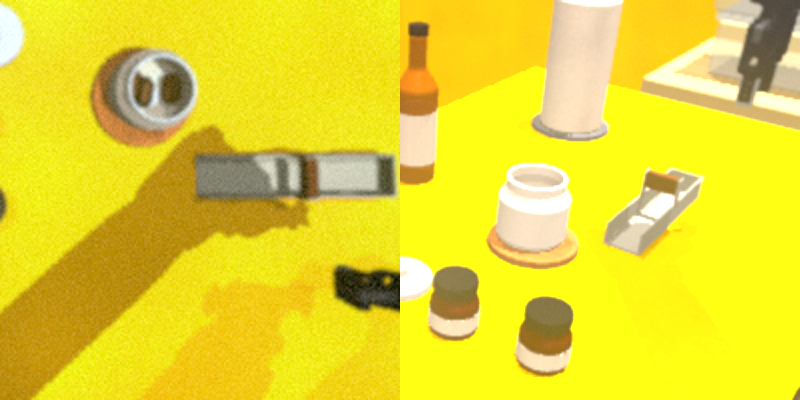

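The empty chute stands flat at crop (295,175), the jar is still on its stand with nuts inside at (160,90), and no stray nuts are in view. I'm handing it in.

```bash
python3 -c "
from rig import bot
print(bot.job_done())"
```

```text
the job is handed in; nothing more can be done
None
```

I poured the nuts into the jar, stood the empty chute flat on the counter, released it and handed the job in at about 27 s; no verdict came back, and the five-nut count rests on the empty chute, the drop in load and no stray nuts, as only two clumps showed in the jar.

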